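# Load a specimen carrier under a spring-closed clamp flap

### The arm

A 6-joint arm with a two-finger parallel gripper is mounted at the origin on the work surface. World frame = base frame: x ahead of the robot, y to its left, z up, the work surface at z = 0. Lengths are in m, angles in rad, forces in N, time in s.
With the tool pointing down it reaches from about 0.35 to 0.975 m from the base axis. Payload 4.9 kg.
Tool frame: the origin (TCP) lies midway between the tips of the shut fingers; the grasp point (between the pads) lies 19 mm behind it; z points along the fingers, y is the line along which they close (so a half turn about z gives the same grasp; the last joint's range is limited). The gripper opens to 85 mm and grips with 20 to 120 N. Pads are 22 mm wide; open, the fingers measure 114 mm over their backs; the gripper's body (76 mm by 85 mm) begins 54 mm behind the grasp point. The pads swing forward as they close: fully open they stand 13 mm farther back than shut.
Start: joints at [1.168, 0.053, 1.613, -0, 1.476, -0.119], TCP at [0.175, 0.6, 0.231] pointing down, gripper open.
Joint ranges: [-3.01, 3.01], [-1.01, 2.22], [0.06, 2.58], [-1.02, 4.17], [0.09, 2.62], [-3.14, 3.14]. Speed limits (rad/s): [2.57, 2.57, 3.14, 3.14, 3.14, 3.14].

### API

Orientations are given as a unit quaternion [w, x, y, z].
In Python, from plant import state, grab_frame, camera_info, job_done, spot_in, masks_of, pinpoint gives the robot as it stands.
- The arm moves only by the shell command python3 -m handwheel 'ROWS' [OPENING]. ROWS is JSON, a list that holds one entry, the list of rows, each a list of 6 numbers: the shift along the world's x, y, z in m, then the turn, a rotation vector about the world's x, y, z in degrees. In form: [[[tx, ty, tz, ax, ay, az], ...]]. A call has 1 to 20 rows; each row shifts and turns the commanded pose from where the row before left it; what a row does not reach is not made up. A row lasts 1/12 s, in which the tool goes at most 41.7 mm and 7.16 degrees, less where a joint would pass 70% of its speed; a pose out of reach is approached as far as the arm can. A call is refused whole if a number of a shift passes 0.0417 or a number of a turn 7.16, either way. A call with a gripper value outside its range is refused whole. OPENING is the opening, from 0 (shut) to 1 (fully open), set as the call begins (- or left out, the last holds). The fingers move at their own pace and stop on an object; the grip force is fixed at half the most. Time passes only in rows, so rows that do not move let the fingers close. It gives the time, the measured TCP pose, the force, the opening and the grip force at its end, in the units of the state.
- state(): the state, without advancing time (a new reading comes with each control period).
- grab_frame(name): name is "side" or "top" or "wrist"; returns (picture, depth): 420x560x3 uint8, blue, green, red; 420x560 float32, m along the optical axis (not along the pixel's ray), 0 where there is no reading.
- camera_info(name): a dict with "fx", "fy", "cx", "cy" (pixels), "T" (4x4, takes a point from camera to world coordinates). Camera axes: x right, y up, looking along -z (the intrinsics and any distortion apply to the point x, -y, -z); pixel columns grow to the right and rows downward; lengths in m; the calibration is good to about 2 mm. A picture is of the moment at which its call begins: read the wrist's pose just before it. camera_info takes no time and is no camera call; for the wrist camera it gives the pose at the moment of the call.
- job_done(): hands the job in; it is judged then, once.
Trained networks look in the newest picture that a camera, given by its name, has taken for a name from the list of things; names that differ only in an ending like _2 or _b are one class to them, and where a whole thing is asked for, a point or a joint stands for the part that bears it (a point fixed in the world has none). Each returns a list of dicts, best first, with "conf" (0 to 1); they miss things now and then, are a little off and sometimes report something else, mostly with a low value. They report only what shows in the picture. A call takes as long as a camera call. They do not tell look-alikes from the thing itself.
- spot_in(camera, thing): "box" ([left, top, width, height] in pixels, round what is visible of it).
- masks_of(camera, thing): "region" (420x560 bool, what is visible of it) and "box" ([left, top, width, height] in pixels, round what is visible of it).
- pinpoint(camera, thing): "position" ([column, row] in pixels: a listed point, or the origin of a listed thing).
The state is a dict: "time": time; "joint_pos": joint angles; "joint_vel": joint speeds; "joint_efforts": joint torques, N m; "tool_pos": TCP position; "tool_rot": TCP orientation; "contact_force": force on the tool from outside, world axes, zero at the start; "ft_torque": the same for the moment, N m; "gripper_width": opening from 0.0 (shut) to 1.0 (fully open); "grasp_force": force on a finger pad.
Only numpy, scipy, OpenCV 4.12 (cv2) and the standard library are available. Lean on these libraries where they do the work, as an engineer would, in place of code of your own. Each camera call takes 0.05 s, during which the arm holds its last target. There are 200 camera calls.

### The job

Load the grey specimen carrier into the white inspection stage without grasping or lifting it: press the red bar down with one fingertip to hold the spring-closed flap open, and keep it open while the other fingertip pushes the carrier along the bed, under the flap's roller, until it is fully home against the steel end stop. Then let go, so that the flap springs down and its roller rests on the carrier, and leave the brass weight, the amber vial and the blue block where they stand.

Things in the scene. Friction and masses are not known exactly. Their poses are not given: they have to be found in the camera images.
- stage: White stage, fixed. Origin on bench (z=0), on the channel's centre line, below the roller's front end; x = push direction, y to its left (red bar's side), z up. In mm: bed x -190 to 50, y -47 to 43, top z=6. Slippery guide rails 43 apart, tops z=12, x -10 to 52, with a flared entry from x=-55 (61 wide). Hinge axis along x at y=36, z=34; bearings (y 30 to 42, x -10 to -2 and 40 to 48) reach z=42.
- end_stop (a point): Point on the face of the steel end stop, on the channel's centre line at half height: stage (44, 0, 17) mm. The face is 55 mm wide, z 6 to 28, and square to the stage's x. Axes as the stage's. The carrier's leading face meets it when home.
- flap (a joint): Flap angle in rad: 0 = shut (the spring returns it there), grows as it opens, hard stop at 0.5. Pressing the red bar down opens it: about 3 N on its middle line starts it, 7 N holds it at 0.4. Aim at 0.35 to 0.45: from 0.33 on the carrier passes under the roller with 5 mm to spare; about 0.26 when the roller rests on the loaded carrier. Wide open, nothing of the flap stands above z=70 mm.
- roller (a point): Front end of the flap's black rubber roller, on its axis; moves with the flap. Diameter 10 mm, axis along stage x, from stage x=0 to 34 mm at y=-15. Shut, its underside is at z=15 mm and bars the carrier, which cannot push it open.
- press_bar (a point): Centre of the top face of the red press bar, rigid with the flap. Bar 190 mm along stage x (x -160 to 30), 28 wide, 4 thick, middle line at stage y=70. Flap shut: this point is at z=30 and the outer edge is 10 mm higher than the inner. Pressed, it goes down and levels: z=17.7 and level at 0.38 rad, 14.2 at the stop. Only the bench (z=0) is below. Fingertips may press and slide anywhere along it.
- carrier: Loose grey block with a green circuit board on top: 64 mm along x, 40 along y, 22 high, 0.1 to 0.2 kg. Origin at the centre of its underside. Starts on the bed (z 6 to 28 mm) before the flared entry, centre at stage x -98 to -84, up to 4 mm off centre and turned up to 0.08 rad. Home: origin at stage x=12, y=0, rear face at x=-20.
- weight: Bystander: brass weight with a knob, 32 mm in diameter, 43 mm high, standing on the bench; origin at the centre of its underside. Leave alone.
- vial: Bystander: amber vial with a white cap, 32 mm in diameter, 52 mm high, standing on the bench; origin at the centre of its underside. Leave alone.
- plug: Bystander: blue block 45 x 30 x 28 mm lying on the bench; origin at the centre of its underside. Leave alone.
There are look-alikes about, which are no part of the job. What is shaped like the carrier but pink or turquoise is not meant.

How it is judged:
On the way, in this order (a step that is already met when the one before it is completed fails the run):
1. a finger holds the flap open by its bar while the carrier is still in front of the roller (value of joint flap above 0.3 rad and contact force between the fingers and flap above 0.5 N and x of carrier in the frame of stage below -0.034 m), for 0.2 s.
2. with the flap still held open by a finger, the carrier is pushed home against the end stop (value of joint flap above 0.285 rad and contact force between the fingers and flap above 0.5 N and x of carrier in the frame of stage between 0.008 and 0.016 m and y of carrier in the frame of stage between -0.005 and 0.005 m), for 0.1 s.
At the end, for the whole second after the job is handed in: The carrier lies flat and straight (within 4 degrees) on the bed, within 4 mm of full contact with the end stop and 5 mm of the centre line, and the released flap's roller presses on it (flap angle 0.2 to 0.3), all at rest (x of carrier in the frame of stage between 0.008 and 0.016 m and y of carrier in the frame of stage between -0.005 and 0.005 m and angle between the x axis of carrier and the x axis of stage, either way round below 0.07 rad and angle between carrier's own z axis and vertical below 0.06 rad and value of joint flap between 0.2 and 0.3 rad and contact force between flap and carrier above 1 N and linear speed of carrier below 0.01 m/s); the robot touches nothing.
It fails at once if the carrier is lifted off the bed or tipped (z of carrier in the frame of stage above 0.016 m or angle between carrier's own z axis and vertical above 0.3 rad).
It fails at once if the carrier is knocked off the bed sideways (y of carrier in the frame of stage above 0.04 m or y of carrier in the frame of stage below -0.04 m).
It fails at once if a bystander (weight, vial or blue block) is moved by more than 15 mm or tipped (distance of any of weight, vial, plug from where it was at the start of the episode above 0.015 m or angle between any of weight, vial, plug's own z axis and vertical above 0.5 rad).
It also fails if it takes over 37 s, if anything falls off the work surface, if the arm or the gripper's body presses on something with over 40 N, if the wrist force passes 120 N, or if a joint passes its speed limit or range.

## Working session

There is one attempt and no reset: what is moved stays moved. The work goes in short steps, Python scripts to look and compute and a shell command to move; the robot and the scene stay as the last step left them, time stands still between calls to the robot, and variables do not carry over. Pictures are saved under pics/ and viewed, at most 10 in all, crops included, and the job is handed in when it is done.

```bash
mkdir -p pics; ls; python3 - <<'E'
from plant import *
import cv2,numpy as np
s=state();print(s['time'],s['tool_pos'],s['tool_rot'],s['gripper_width'])
ims=[]
for c in("top","side"):
    p,d=grab_frame(c);ims.append(p);np.save(f'pics/{c}_d.npy',d);cv2.imwrite(f'pics/{c}0.png',p)
    i=camera_info(c);print(c,i['fx'],i['cx'],i['cy'],np.round(i['T'],3).tolist(),[k for k in i])
    for t in("carrier","press_bar","end_stop","roller","stage"):
        print(t,[(np.round(q['position']).tolist(),round(q['conf'],2)) for q in pinpoint(c,t)][:4])
E
```

```text
pics
0.0 [0.17473916 0.59942943 0.23005693] [-2.75718266e-04  1.41421940e-01  9.89948869e-01 -9.97600005e-04] 0.9986869186523478
top 417.8212964518196 277.73167907072377 208.14637673249516 [[0.025, 0.993, -0.111, 0.505], [-0.999, 0.03, 0.041, 0.038], [0.044, 0.11, 0.993, 0.821], [0.0, 0.0, 0.0, 1.0]] ['fx', 'fy', 'cx', 'cy', 'T']
carrier [([361.0, 302.0], 0.83), ([301.0, 242.0], 0.7), ([336.0, 134.0], 0.64)]
press_bar [([260.0, 235.0], 0.94)]
end_stop [([296.0, 179.0], 0.97)]
roller [([306.0, 196.0], 0.82)]
stage [([298.0, 198.0], 0.58)]
side 393.9524425219867 275.54363541804463 209.84447620488766 [[0.94, 0.178, -0.292, 0.414], [-0.341, 0.522, -0.781, -0.494], [0.013, 0.834, 0.552, 0.432], [0.0, 0.0, 0.0, 1.0]] ['fx', 'fy', 'cx', 'cy', 'T']
carrier [([186.0, 354.0], 0.92), ([240.0, 273.0], 0.63), ([393.0, 268.0], 0.61)]
press_bar [([241.0, 237.0], 0.75)]
end_stop [([254.0, 331.0], 0.72), ([316.0, 244.0], 0.57)]
roller [([294.0, 255.0], 0.59)]
stage [([288.0, 262.0], 0.89)]
```

View pics/top0.png

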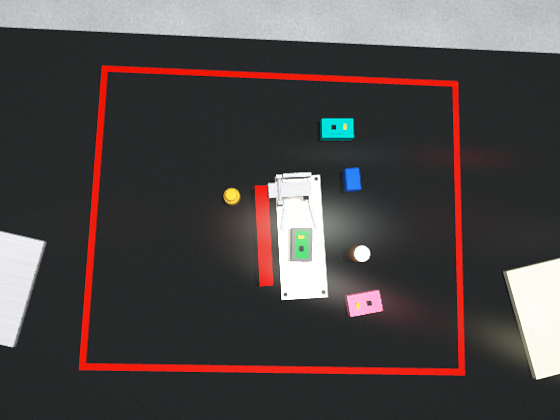

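View pics/side0.png

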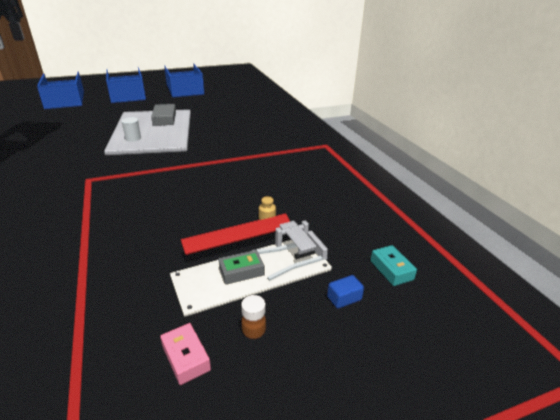

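Candidates for the carrier (top view): turquoise (337,128), pink (365,302), grey with the green board (301,243). The grey one lies on the white stage's bed, so it is the one meant. Next I'll fit the stage, the bar and the carrier from depth, and confirm in a crop.

```bash
cat > h.py <<'E'
import numpy as np,cv2
from plant import *
def cloud(i,d):
    v,u=np.mgrid[:420,:560]
    P=np.stack([(u-i['cx'])/i['fx']*d,-(v-i['cy'])/i['fy']*d,-d],-1)
    return P@i['T'][:3,:3].T+i['T'][:3,3]
def rect(P,m):
    q=(P[m][:,:2]*1000).astype(np.float32)
    r=cv2.minAreaRect(q);b=cv2.boxPoints(r);e=b[1]-b[0];f=b[2]-b[1]
    if np.hypot(*f)>np.hypot(*e):e=f
    e=e*np.sign(e[0]);return np.round(r[0],1),np.round(np.hypot(*(b[1]-b[0])),1),np.round(np.hypot(*(b[2]-b[1])),1),round(float(np.degrees(np.arctan2(e[1],e[0]))),2),len(q)
E
python3 - <<'E'
from h import *
for c in("top","side"):
    p=cv2.imread(f'pics/{c}0.png');d=np.load(f'pics/{c}_d.npy');i={k:np.array(v) for k,v in camera_info(c).items()};P=cloud(i,d)
    h=cv2.cvtColor(p,cv2.COLOR_BGR2HSV);H,S,V=h[...,0],h[...,1],h[...,2];X,Y,Z=P[...,0],P[...,1],P[...,2]
    roi=(d>0)&(X>.25)&(X<.62)&(Y>-.12)&(Y<.14)
    def big(m):
        m=cv2.morphologyEx(m.astype(np.uint8),cv2.MORPH_OPEN,np.ones((2,2)))
        n,l,s,_=cv2.connectedComponentsWithStats(m);return l==1+np.argmax(s[1:,4])
    for n,m in dict(bed=(S<60)&(V>120)&(Z<.016),bar=((H<8)|(H>172))&(S>150)&(V>80)&(Z>.012),green=(H>45)&(H<80)&(S>100)&(Z>.015)).items():
        m=big(m&roi);print(c,n,rect(P,m),'z',np.round(np.percentile(Z[m],[5,50,95])*1000,1))
    if c=="top":
        cv2.imwrite('pics/crop.png',cv2.resize(p[160:310,220:400],None,fx=4,fy=4))
    for t in("weight","vial","plug"):
        for q in pinpoint(c,t)[:2]:
            u,v=np.int32(q['position']);print(t,q['position'],round(q['conf'],2),np.round(P[v,u],3))
E
```

```text
top bed (array([519.7, -38.3]), np.float32(207.8), np.float32(147.2), -7.51, 4202) z [-0.7  5.4 10.8]
top bar (array([530.8,  28. ]), np.float32(26.6), np.float32(176.0), 4.61, 1211) z [ 0.4 29.4 34.4]
top green (array([525.1, -43. ]), np.float32(23.4), np.float32(49.3), 1.09, 265) z [25.5 27.9 30.1]
vial [354.5, 252.1] 0.77 [ 0.514 -0.137  0.052]
plug [348.0, 181.3] 0.64 [ 0.651 -0.13   0.029]
side bed (array([ 518. , -244.4]), np.float32(201.2), np.float32(501.9), 89.11, 4327) z [ 2.2  7.5 12.6]
side bar (array([ 445.2, -194. ]), np.float32(158.7), np.float32(581.7), 68.7, 1462) z [ 1.8 30.4 35.3]
side green (array([ 484.7, -264.6]), np.float32(52.1), np.float32(477.1), 78.98, 296) z [28.8 29.9 31.1]
weight [267.9, 219.5] 0.86 [0.599 0.045 0.035]
vial [253.6, 328.7] 0.59 [ 0.507 -0.167  0.024]
vial [313.3, 245.6] 0.42 [ 0.643 -0.052  0.039]
plug [344.0, 296.3] 0.73 [ 0.645 -0.155  0.024]
```

View pics/crop.png

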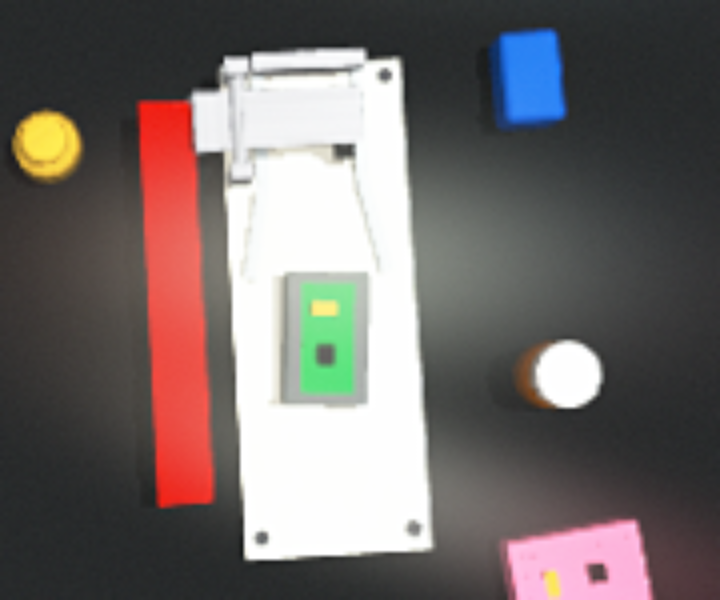

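The crop confirms it: the grey block with the green board sits on the bed, at crop (325,338), which is full-picture (301,244). I'll turn its corner pixels into positions using the known plane heights.

```bash
cat >> h.py <<'E'
def ray(i,u,v,z):
    T=np.array(i['T']);r=T[:3,:3]@np.array([(u-i['cx'])/i['fx'],-(v-i['cy'])/i['fy'],-1]);o=T[:3,3]
    return (o+r*(z-o[2])/r[2])*1000
def fit(src,dst): # 2D rigid: dst = R src + t
    s,d=np.array(src,float),np.array(dst)[:,:2];S,D=s-s.mean(0),d-d.mean(0)
    a=np.arctan2((S[:,0]*D[:,1]-S[:,1]*D[:,0]).sum(),(S*D).sum());R=np.array([[np.cos(a),-np.sin(a)],[np.sin(a),np.cos(a)]])
    t=d.mean(0)-R@s.mean(0);return a,t,d-(s@R.T+t)
E
python3 - <<'E'
from h import *
i=camera_info("top");f=lambda x,y,z:ray(i,x/4+220-.375,y/4+160-.375,z)
L=[((-190,43),(246,559),.006),((-190,-47),(432,548),.006),((50,-47),(402,58),.006),
((-160,70+14),(158,506),.035),((-160,70-14),(213,503),.025),((30,84),(139,102),.035)]
a,t,r=fit([l[0] for l in L],[f(*l[1],l[2]) for l in L]);print('stage deg',np.degrees(a),t,np.round(r,1).tolist())
C=[((32,20),(288,272)),((32,-20),(368,274)),((-32,-20),(364,404)),((-32,20),(282,402))]
b,tc,rc=fit([c[0] for c in C],[f(*c[1],.028) for c in C])
R=np.array([[np.cos(a),-np.sin(a)],[np.sin(a),np.cos(a)]])
print('carrier deg',np.degrees(b),tc,np.round(rc,1).tolist(),'in stage',R.T@(tc-t),np.degrees(b-a))
for p in((-150,35),(-147,35),(-40,35)):print(p,R@p+t)
E
```

```text
stage deg 4.390007698305147 [612.88636831 -35.0316593 ] [[0.4, -0.2], [0.6, -0.2], [0.7, -0.6], [-0.1, -0.5], [-1.0, 1.7], [-0.6, -0.2]]
carrier deg -0.7644101243823626 [526.71196882 -40.97597175] [[-1.6, -1.0], [-0.9, 0.7], [1.5, 0.7], [1.0, -0.4]] in stage [-86.3765821    0.66935915] -5.154417822687509
(-150, 35) [460.64737081 -11.61611658]
(-147, 35) [463.63856916 -11.38648115]
(-40, 35) [570.32464365  -3.19615091]
```

```bash
python3 -m handwheel '[[[0.0143,-0.0306,-0.005,0,0,1.03],[0.0143,-0.0306,-0.005,0,0,1.03],[0.0143,-0.0306,-0.005,0,0,1.03],[0.0143,-0.0306,-0.005,0,0,1.03],[0.0143,-0.0306,-0.005,0,0,1.03],[0.0143,-0.0306,-0.005,0,0,1.03],[0.0143,-0.0306,-0.005,0,0,1.03],[0.0143,-0.0306,-0.005,0,0,1.03],[0.0143,-0.0306,-0.005,0,0,1.03],[0.0143,-0.0306,-0.005,0,0,1.03],[0.0143,-0.0306,-0.005,0,0,1.03],[0.0143,-0.0306,-0.005,0,0,1.03],[0.0143,-0.0306,-0.005,0,0,1.03],[0.0143,-0.0306,-0.005,0,0,1.03],[0.0143,-0.0306,-0.005,0,0,1.03],[0.0143,-0.0306,-0.005,0,0,1.03],[0.0143,-0.0306,-0.005,0,0,1.03],[0.0143,-0.0306,-0.005,0,0,1.03],[0.0143,-0.0306,-0.005,0,0,1.03],[0,0,0,0,0,1.03]]]' 0.7
python3 - <<'E'
from h import *
s=state();print(s['time'],s['tool_pos'],s['tool_rot'],s['gripper_width'],s['contact_force'])
c,_=grab_frame('wrist');d,_=grab_frame('side')
cv2.imwrite('pics/w1.png',np.hstack([cv2.resize(c,(400,300)),cv2.resize(d[150:330,140:380],(400,300))]))
E
```

```text
time: 2.57
tool_pos: [0.448, 0.0143, 0.1359]
tool_rot: [0.0, -0.036, 0.999, -0.001]
contact_force: [0.5, 0.2, 0.1]
gripper_width: 0.7
grasp_force: 0.0
2.5667 [0.44801672 0.0142723  0.13593892] [ 3.33123907e-05 -3.55817683e-02  9.99366277e-01 -9.90525278e-04] 0.7003210794550563 [0.45995119 0.24831555 0.11128557]
```

View pics/w1.png

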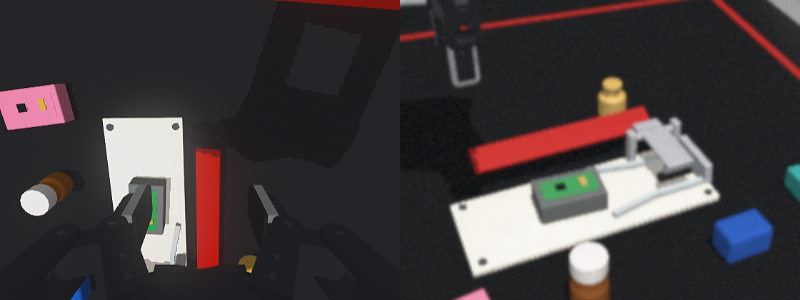

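The wrist view shows the bed at (140,190), the bar at (208,210) and the fingers at (135,215) and (265,215), so I need to shift 26 mm to −y. The side view shows the grey carrier on the bed with a clear space behind it.

```bash
python3 -m handwheel '[[[0.006,-0.0085,0,0,0,0.3],[0.006,-0.0085,-0.02,0,0,0],[0.0057,-0.0085,-0.03,0,0,0],[0,0,-0.03,0,0,0],[0,0,-0.006,0,0,0],[0,0,0,0,0,0],[0,0,0,0,0,0]]]'
python3 - <<'E'
from h import *
s=state();print(s['tool_pos'],s['contact_force'])
c,_=grab_frame('wrist');d,_=grab_frame('side');t,_=grab_frame('top')
cv2.imwrite('pics/w2.png',np.vstack([np.hstack([cv2.resize(c,(400,300)),cv2.resize(d[150:330,140:380],(400,300))]),np.hstack([cv2.resize(t[160:310,220:420],(400,300)),np.zeros((300,400,3),np.uint8)])]))
E
```

```text
time: 3.25
tool_pos: [0.4648, -0.0064, 0.0511]
tool_rot: [0.0, -0.041, 0.999, -0.0]
contact_force: [0.8, -0.2, 0.4]
gripper_width: 0.702
grasp_force: 0.0
[ 0.46475192 -0.00635871  0.0511037 ] [ 0.80717384 -0.18001062  0.36452839]
```

View pics/w2.png

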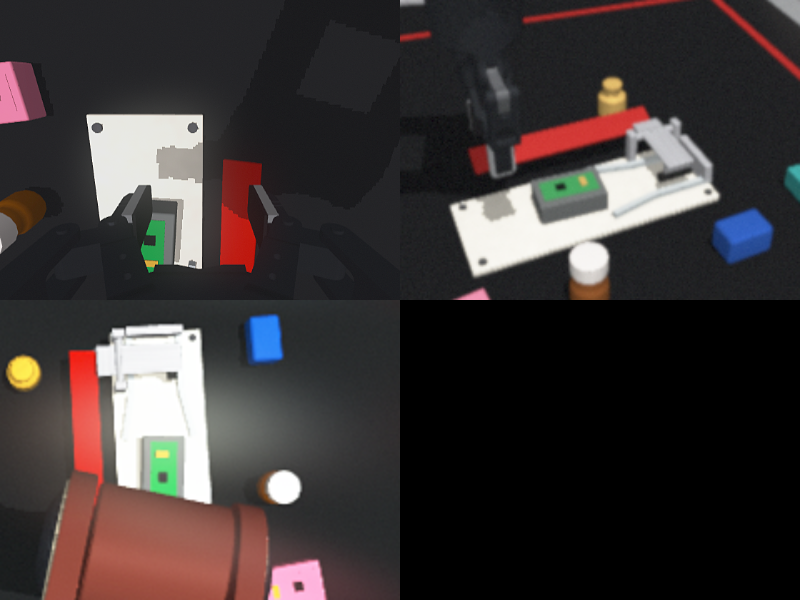

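The wrist view shows the right finger over the bar at (260,200) and the left finger over the bed behind the carrier. The side and top views agree. Now I'll correct y by 5 mm and feel for the bar.

```bash
python3 -m handwheel '[[[0,-0.005,0,0,0,0],[0,0,-0.008,0,0,0],[0,0,-0.006,0,0,0],[0,0,-0.004,0,0,0],[0,0,0,0,0,0],[0,0,0,0,0,0]]]'
python3 -m handwheel '[[[0,0,-0.003,0,0,0],[0,0,-0.003,0,0,0],[0,0,0,0,0,0],[0,0,0,0,0,0]]]'
```

```text
time: 3.9
tool_pos: [0.4638, -0.0118, 0.0315]
tool_rot: [-0.001, -0.04, 0.999, 0.0]
contact_force: [-0.3, 0.1, -0.3]
gripper_width: 0.7
grasp_force: 0.0
time: 4.23
tool_pos: [0.4642, -0.0119, 0.0261]
tool_rot: [-0.0, -0.04, 0.999, 0.0]
contact_force: [-0.4, 0.7, -0.0]
gripper_width: 0.698
grasp_force: 0.0
```

```bash
python3 -m handwheel '[[[0,0,-0.003,0,0,0],[0,0,0,0,0,0],[0,0,0,0,0,0]]]'
python3 -m handwheel '[[[0,0,-0.003,0,0,0],[0,0,0,0,0,0],[0,0,0,0,0,0]]]'
```

```text
time: 4.48
tool_pos: [0.4648, -0.0121, 0.0238]
tool_rot: [0.0, -0.041, 0.999, -0.0]
contact_force: [-0.4, -0.9, 2.7]
gripper_width: 0.703
grasp_force: 1.5
time: 4.73
tool_pos: [0.4649, -0.0124, 0.0207]
tool_rot: [0.0, -0.041, 0.999, -0.001]
contact_force: [-0.2, -3.6, 4.4]
gripper_width: 0.702
grasp_force: 2.6
```

```bash
python3 -m handwheel '[[[0,0,-0.003,0,0,0],[0,0,-0.002,0,0,0],[0,0,0,0,0,0],[0,0,0,0,0,0]]]'
python3 -m handwheel '[[[0,0,-0.003,0,0,0],[0,0,0,0,0,0],[0,0,0,0,0,0]]]'
python3 - <<'E'
from h import *
for c in("top","side"):
    p,d=grab_frame(c);P=cloud(camera_info(c),d);h=cv2.cvtColor(p,cv2.COLOR_BGR2HSV);H,S,V=h[...,0],h[...,1],h[...,2]
    a=np.radians(4.39);X=P[...,0]*1000-612.9;Y=P[...,1]*1000+35;x=X*np.cos(a)+Y*np.sin(a);y=Y*np.cos(a)-X*np.sin(a);Z=P[...,2]*1000
    m=((H<8)|(H>172))&(S>170)&(V>80)&(x>-110)&(x<20)&(y>56)&(y<84)&(Z<60)
    for lo in(56,65,74):
        k=m&(y>=lo)&(y<lo+10);print(c,lo,k.sum(),np.round(np.median(Z[k]),1))
E
```

```text
time: 5.07
tool_pos: [0.4651, -0.0134, 0.0163]
tool_rot: [0.0, -0.041, 0.999, -0.002]
contact_force: [-2.7, -6.6, 8.7]
gripper_width: 0.698
grasp_force: 4.4
time: 5.32
tool_pos: [0.4654, -0.014, 0.0139]
tool_rot: [0.001, -0.041, 0.999, -0.002]
contact_force: [-3.8, -9.2, 11.6]
gripper_width: 0.697
grasp_force: 5.6
top 56 122 18.5
top 65 154 18.8
top 74 149 19.3
side 56 241 20.4
side 65 294 20.6
side 74 184 21.1
```

Bar mid height ≈19.5 mm, so the flap is at about 0.33–0.34 rad. I'll press 2 mm further and start the push.

```bash
python3 -m handwheel '[[[0,0,-0.001,0,0,0],[0,0,-0.001,0,0,0],[0,0,0,0,0,0],[0,0,0,0,0,0],[0,0,0,0,0,0],[0.003,0.0005,0,0,0,0],[0.003,0.0005,0,0,0,0],[0.003,0.0005,0,0,0,0],[0.003,0.0005,0,0,0,0],[0.003,0.0005,0,0,0,0],[0.003,0.0002,0,0,0,0],[0.003,0.0002,0,0,0,0],[0.003,0.0002,0,0,0,0],[0,0,0,0,0,0]]]'
cat > chk.py <<'E'
from h import *
a=np.radians(4.39)
def st(X,Y):
    X=X*1000-612.9;Y=Y*1000+35;return X*np.cos(a)+Y*np.sin(a),Y*np.cos(a)-X*np.sin(a)
s=state();print('tool in stage',np.round(st(*s['tool_pos'][:2]),1),np.round(s['tool_pos'][2]*1000,1),'F',np.round(s['contact_force'],1))
for c in("top","side"):
    p,d=grab_frame(c);P=cloud(camera_info(c),d);h=cv2.cvtColor(p,cv2.COLOR_BGR2HSV);H,S,V=h[...,0],h[...,1],h[...,2]
    x,y=st(P[...,0],P[...,1]);Z=P[...,2]*1000
    m=((H<8)|(H>172))&(S>170)&(V>80)&(x>-160)&(x<25)&(y>56)&(y<84)&(Z<60)
    print(c,'bar z',[(int((k:=m&(y>=l)&(y<l+10)).sum()),round(float(np.median(Z[k])),1)) for l in(56,65,74)])
    g=(H>45)&(H<80)&(S>100)&(abs(y)<25)&(x>-130)&(x<50)&(Z>15)&(Z<40)
    if g.sum()>20:
        print(c,'board x',np.round(np.percentile(x[g],[2,50,98]),1),'y',np.round(np.percentile(y[g],[2,50,98]),1),g.sum())
    cv2.imwrite(f'pics/{c}_now.png',p)
E
python3 chk.py
```

```text
time: 6.58
tool_pos: [0.4868, -0.0082, 0.01]
tool_rot: [-0.003, -0.041, 0.999, 0.001]
contact_force: [-5.9, -0.4, 7.8]
gripper_width: 0.702
grasp_force: 4.2
tool in stage [-123.7   36.4] 10.0 F [-5.9 -0.4  7.8]
top bar z [(116, 15.3), (139, 14.7), (97, 14.3)]
top board x [-75.7 -64.1 -55.6] y [-12.3  -4.    9.2] 97
side bar z [(258, 17.4), (266, 16.7), (100, 16.2)]
side board x [-105.   -82.8  -56.3] y [-12.7  -1.5  11.8] 305
```

```bash
python3 -m handwheel '[[[0.003,0.0002,0.0005,0,0,0],[0.003,0.0002,0.0005,0,0,0],[0.003,0.0002,0.0005,0,0,0],[0.003,0.0002,0,0,0,0],[0.003,0.0002,0,0,0,0],[0.003,0.0002,0,0,0,0],[0.003,0.0002,0,0,0,0],[0.003,0.0002,0,0,0,0],[0.003,0.0002,0,0,0,0],[0.003,0.0002,0,0,0,0],[0.003,0.0002,0,0,0,0],[0.003,0.0002,0,0,0,0],[0,0,0,0,0,0]]]'
python3 chk.py; python3 - <<'E'
import cv2,numpy as np
t=cv2.imread('pics/top_now.png');d=cv2.imread('pics/side_now.png')
cv2.imwrite('pics/w3.png',np.hstack([cv2.resize(t[160:310,220:420],(400,300)),cv2.resize(d[170:320,160:360],(400,300))]))
E
```

```text
time: 7.77
tool_pos: [0.5228, -0.0056, 0.0112]
tool_rot: [-0.002, -0.041, 0.999, 0.001]
contact_force: [-4.8, 1.0, 6.4]
gripper_width: 0.7
grasp_force: 3.6
tool in stage [-87.6  36.2] 11.2 F [-4.8  1.   6.4]
top bar z [(177, 16.5), (168, 16.3), (89, 15.8)]
side bar z [(238, 18.4), (260, 17.9), (118, 17.7)]
side board x [-69.1 -47.1 -20.2] y [-12.   -1.2  11.7] 283
```

View pics/w3.png

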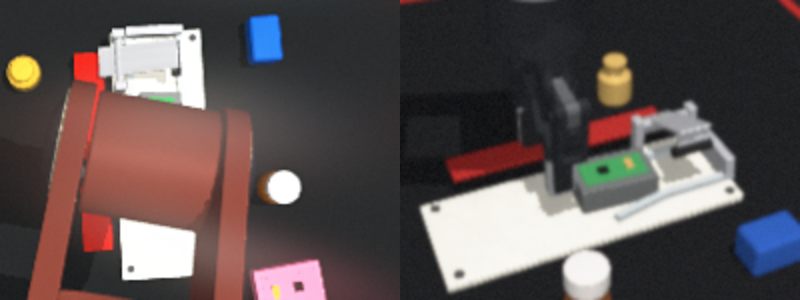

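The side crop shows the finger behind the carrier at the flared entry (570,190), with the flap raised and clear. I'll keep pushing.

```bash
python3 -m handwheel '[[[0.003,0.0002,0,0,0,0],[0.003,0.0002,0,0,0,0],[0.003,0.0002,0,0,0,0],[0.003,0.0002,0,0,0,0],[0.003,0.0002,0,0,0,0],[0.003,0.0002,0,0,0,0],[0.003,0.0002,0,0,0,0],[0.003,0.0002,0,0,0,0],[0.003,0.0002,0,0,0,0],[0.003,0.0002,0,0,0,0],[0.003,0.0002,0,0,0,0],[0.003,0.0002,0,0,0,0],[0.003,0.0002,0,0,0,0],[0.003,0.0002,0,0,0,0],[0,0,0,0,0,0]]]'
python3 chk.py
```

```text
time: 9.12
tool_pos: [0.5649, -0.0029, 0.0114]
tool_rot: [-0.002, -0.041, 0.999, 0.001]
contact_force: [-4.8, -0.4, 7.6]
gripper_width: 0.699
grasp_force: 3.9
tool in stage [-45.4  35.6] 11.4 F [-4.8 -0.4  7.6]
top bar z [(53, 16.2), (84, 16.4), (68, 16.0)]
side bar z [(275, 18.4), (281, 17.9), (107, 17.8)]
side board x [-27.1  -8.8  18. ] y [-12.3  -1.2  11.5] 216
```

```bash
python3 -m handwheel '[[[0.003,0.0002,0,0,0,0],[0.003,0.0002,0,0,0,0],[0.003,0.0002,0,0,0,0],[0.001,0.0001,0,0,0,0],[0.001,0.0001,0,0,0,0],[0,0,0,0,0,0]]]'
python3 -m handwheel '[[[0.001,0.0001,0,0,0,0],[0.001,0.0001,0,0,0,0],[0.001,0.0001,0,0,0,0],[0,0,0,0,0,0]]]'
```

```text
time: 9.72
tool_pos: [0.5753, -0.0022, 0.0113]
tool_rot: [-0.003, -0.041, 0.999, 0.001]
contact_force: [-7.6, -0.6, 8.1]
gripper_width: 0.702
grasp_force: 4.4
time: 10.05
tool_pos: [0.5783, -0.002, 0.0113]
tool_rot: [-0.003, -0.041, 0.999, 0.001]
contact_force: [-6.6, -0.2, 7.3]
gripper_width: 0.699
grasp_force: 4.4
```

```bash
python3 -m handwheel '[[[0.001,0.0001,0,0,0,0],[0.001,0.0001,0,0,0,0],[0,0,0,0,0,0]]]'
python3 -m handwheel '[[[0.001,0.0001,0,0,0,0],[0.001,0.0001,0,0,0,0],[0,0,0,0,0,0]]]'; python3 chk.py
```

```text
time: 10.3
tool_pos: [0.5786, -0.002, 0.0113]
tool_rot: [-0.005, -0.04, 0.999, 0.001]
contact_force: [-13.8, -0.5, 13.5]
gripper_width: 0.702
grasp_force: 8.0
time: 10.55
tool_pos: [0.5786, -0.002, 0.0112]
tool_rot: [-0.008, -0.04, 0.999, 0.001]
contact_force: [-20.8, -1.7, 19.1]
gripper_width: 0.702
grasp_force: 11.5
tool in stage [-31.6  35.5] 11.2 F [-20.8  -1.7  19.1]
top bar z [(10, 16.4), (38, 15.6), (21, 15.7)]
side bar z [(311, 18.2), (310, 17.7), (117, 17.4)]
side board x [-13.5  -0.9  33.1] y [-12.4  -2.7  12.4] 158
```

The tool has stopped at stage x −31.6 and the force is climbing, so the carrier is home. I'll back off along the bar, then lift.

```bash
python3 -m handwheel '[[[0,0,0,0,0,0],[-0.002,-0.0001,0,0,0,0],[-0.003,-0.0002,0,0,0,0],[-0.004,-0.0003,0,0,0,0],[-0.004,-0.0003,0,0,0,0],[-0.004,-0.0003,0,0,0,0],[0,0,0,0,0,0],[0,0,0.003,0,0,0],[0,0,0.003,0,0,0],[0,0,0.003,0,0,0],[0,0,0.004,0,0,0],[0,0,0.004,0,0,0],[0,0,0.005,0,0,0],[0,0,0.01,0,0,0],[0,0,0.02,0,0,0],[-0.01,0,0.03,0,0,0],[-0.03,0,0.03,0,0,0],[-0.03,0,0.03,0,0,0],[-0.03,0,0.03,0,0,0],[-0.03,0,0,0,0,0]]]'
python3 -m handwheel '[[[-0.03,0.02,0,0,0,0],[-0.02,0.03,0,0,0,0],[-0.01,0.03,0,0,0,0],[0,0.03,0,0,0,0],[0,0.03,0,0,0,0],[0,0,0,0,0,0],[0,0,0,0,0,0]]]'
python3 chk.py; python3 - <<'E'
import cv2,numpy as np
t=cv2.imread('pics/top_now.png');d=cv2.imread('pics/side_now.png')
cv2.imwrite('pics/w4.png',np.hstack([cv2.resize(t[160:310,220:420],(400,300),interpolation=2),cv2.resize(d[200:320,200:360],(400,300),interpolation=2)]))
E
```

```text
time: 12.32
tool_pos: [0.4413, -0.0039, 0.1899]
tool_rot: [0.006, -0.041, 0.999, -0.001]
contact_force: [0.6, -0.7, 1.2]
gripper_width: 0.701
grasp_force: 0.0
time: 12.9
tool_pos: [0.3787, 0.1377, 0.1828]
tool_rot: [0.0, -0.042, 0.999, -0.0]
contact_force: [0.2, -0.4, 0.6]
gripper_width: 0.699
grasp_force: 0.0
tool in stage [-220.3  190.1] 182.8 F [ 0.2 -0.4  0.6]
top bar z [(159, 20.1), (207, 21.6), (271, 22.5)]
top board x [-13.8  -4.4  37.1] y [-10.    1.9  13. ] 122
side bar z [(439, 22.2), (470, 23.4), (408, 24.4)]
side board x [-14.1  -3.2  12.6] y [-12.    1.7  12. ] 129
```

View pics/w4.png

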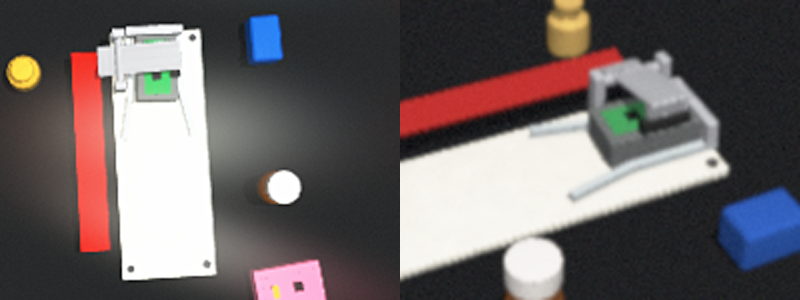

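The carrier is home between the rails, the roller rests on it (bar z ≈22 mm, so about 0.25 rad), and the bystanders are where they were. Handing in.

```bash
python3 -c "
from plant import *
print(job_done())"
```

```text
the job is handed in; nothing more can be done
None
```

The carrier was pushed home against the end stop with the flap held open, the flap was released onto it at about 0.25 rad, the three bystanders look undisturbed, and the job was handed in at about 13 s; no verdict came back.

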